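Roll a steel slug up a sloped gutter and bolt it in

ROBOT

A 7-joint arm with a two-finger parallel gripper is mounted at the origin on a cart in front of the work surface, level with it; the furniture and walls round the work are solid. World frame = base frame: x ahead of the robot, y to its left, z up, the work surface at z = 0. Lengths are in m, angles in rad, forces in N, time in s.
With the tool pointing down it reaches from about 0.4 to 0.875 m from the base axis. Payload 19.3 kg.
Tool frame: the origin (TCP) lies between the finger pads; the fingertips stand 17 mm ahead of it and the grasp point (between the pads) lies 2 mm behind it; z points along the fingers, y is the line along which they close (so a half turn about z gives the same grasp; the last joint's range is limited). The gripper opens to 85 mm and grips with 20 to 120 N. Pads are 22 mm wide; open, the fingers measure 114 mm over their backs; the gripper's body (76 mm by 85 mm) begins 54 mm behind the grasp point. The pads swing forward as they close: fully open they stand 13 mm farther back than shut.
Start: joints at [1.111, 0.521, -0.036, 1.599, 0.021, 1.021, -0.113], TCP at [0.237, -0.578, 0.248] pointing down, gripper open.
Joint ranges: [-2.91, 2.91], [-0.3, 2.13], [-1.5, 1.42], [0.17, 2.43], [-1.26, 4.41], [0.16, 1.93], [-2.52, 2.52]. Speed limits (rad/s): [1.89, 1.89, 2.39, 2.39, 3.01, 3.01, 3.01].

INTERFACE

Orientations are given as a unit quaternion [w, x, y, z].
In Python, from bench import arm, vision, hand_in gives the robot as it stands. The module is installed in compiled form; this text tells all that it offers.
- The arm moves only by the tool carry_out, never from a script. Its argument "commands" is a list that holds one entry, the list of rows, each a list of 4 numbers: the shift along the tool's x, y, z in mm, then the turn about the tool's z in rad. A call has 1 to 5 rows; each row is the pose to reach, as a shift and turn from the pose commanded when the call began, along the tool's axes at that moment; what a row does not reach only later rows make up. A row lasts 1/8 s, in which the tool goes at most 62.5 mm and 10.7 degrees, less where a joint would pass 70% of its speed; a pose out of reach is approached as far as the arm can. A call with a gripper value outside its range is refused whole. "jaw" is the gripper's target within -1 to 1 (shut at 1, half-way at 0, fully open at -1), set as the call begins (left out, the last holds). The fingers move at their own pace and stop on an object; the grip force is fixed at half the most. Time passes only in rows, so rows that repeat a pose let the fingers close. It gives the time, the measured TCP pose, the force, the opening and the grip force at its end, in the units of the state.
- arm.state(): the state, without advancing time (a new reading comes with each control period).
- vision.get_image(name): name is "scene" or "top"; returns a dict with "img" (480x640x3 uint8, red, green, blue), "z_map" (480x640 float32, m along the optical axis (not along the pixel's ray), 0 where there is no reading), "intrinsics" (3x3 intrinsics, pixels), "dist" ([k1, k2, p1, p2, k3] as OpenCV has them; the pictures are not rectified), "R" (3x3) and "t" (3): a world point X has camera coordinates R X + t. Camera axes: x right, y down, z forward; pixel columns grow to the right and rows downward; lengths in m; the calibration is good to about 2 mm. A picture is of the moment at which its call begins.
- hand_in(): hands the job in; it is judged then, once.
The state is a dict: "t": time; "joints": joint angles; "joint_velocities": joint speeds; "tau": joint torques, N m; "position": TCP position; "ee_rot": TCP orientation; "wrist_force": force on the tool from outside, world axes, zero at the start; "wrist_torque": the same for the moment, N m; "finger_gap": finger opening in m; "grip_force": force on a finger pad.
Only numpy, scipy, OpenCV 4.12 (cv2) and the standard library are available. Lean on these libraries where they do the work, as an engineer would, in place of code of your own. Each camera call takes 0.05 s, during which the arm holds its last target. There are 200 camera calls.

TASK

Push the steel slug that lies at the low end of the sloped gutter up the gutter with your fingertips, over the crest and down against the end stop, where it stays without rolling back. Then push the sliding bolt all the way in behind it. Only push: do not lift or carry the slug, and leave the other things on the bench where they are.

Things in the scene. Friction and masses are not known exactly. Their poses are not given: they have to be found in the camera images.
- gutter: Dark steel gutter, fixed; its place and direction vary, uphill roughly to the robot's right. Origin: mid-width on the floor at the crest, 60 mm above the bench. x: uphill along the ramp (slope 0.12 rad); y: level, across, away from the robot; z: square to the ramp. Ramp x = -207 to 0; past the crest the floor drops 0.12 rad over 52 mm to the stop, a plate 42 mm high. 54 mm wide, walls 12 mm high.
- seat (a point): Where the slug's centre finally lies, against the end stop: x = 31, y = 0, z = 20 mm of the gutter's frame. A slug whose centre has been pushed past the crest (x = 0) rolls down to the stop and stays there by itself; short of the crest it rolls back.
- slug_center (a point): Centre of the plain steel slug: a solid cylinder 54 mm in diameter, 50 mm long, 0.5 to 0.8 kg, lying across the gutter so that it rolls along it. It starts at the low end against a cross bar at x = -200 (top 12 mm above the floor), centre at about x = -175, z = 27 mm of the gutter's frame. Smooth, oiled: it rolls and slides easily, under 8 N. Its axes turn: use the position only.
- bolt (a joint): Slide of the steel bolt, m: 0 = drawn out, 0.045 = fully in; starts at 0 to 0.010 and stays where it is left (2 N to slide). A 10 mm round bar across the gutter at x = -4 mm, z = 25.5 mm of the gutter's frame; pushed along the gutter's +y. Fully in, it bars the way 3 mm behind the seated slug; at its start the gutter is clear.
- bolt_knob (a point): Centre of the outer face of the bolt's round knob (26 mm in diameter, 12 mm thick), on the robot's side of the gutter; moves with the bolt: x = -4, y = -109 mm + bolt value, z = 25.5 mm of the gutter's frame. The face looks to the gutter's -y and is pushed to +y.
- housing (a point): Top middle of the bolt's fixed housing (26 mm along the gutter, 16 mm across), beside the gutter on the robot's side: x = -4, y = -41, z = 37.5 mm of the gutter's frame; its nearest side is 33 mm from the gutter's middle line.
- cutter: Bystander: brown shell end mill standing upright, 39 mm across, 46 mm high, beside the gutter on its far side. Origin under its centre.
- nut: Bystander: hexagon nut, 23 x 25 x 16 mm, on the robot's side of the gutter near its low end. Origin under its centre.
- blank: Bystander: dark stepped clamping block, 48 x 66 x 40 mm, beyond the gutter near its low end. Origin under its centre.
- tnut: Bystander: T-nut, 37 x 37 x 18 mm, on the robot's side of the gutter. Origin under its centre.
- stub: Bystander: broken drill stub, 63 x 27 x 25 mm, on the bench to the right. Origin under its centre.
- pin: Bystander: short round pin, 60 mm long, 16 mm in diameter, on the bench to the left. Origin under its centre.
Things that resemble listed ones, but are neither listed nor needed, are in the scene too. Leave any red look-alike of the part that bears slug_center alone.

How it is judged:
On the way, in this order (a step that is already met when the one before it is completed fails the run):
1. the slug lies against the end stop beyond the crest, the bolt not yet in (distance between slug_center and seat below 0.006 m and value of joint bolt below 0.025 m), for 0.2 s.
2. the bolt is pushed in behind the seated slug (distance between slug_center and seat below 0.006 m and value of joint bolt above 0.04 m), for 0.2 s.
At the end, for the whole second after the job is handed in: The slug rests on the gutter against the end stop (centre within 6 mm of the seat point), at rest, and the bolt is in by more than 40 of its 45 mm (all of step 2 and linear speed of slug below 0.02 m/s and contact force between slug and gutter above 2 N); the robot touches nothing.
It fails at once if the slug is lifted off the gutter (by more than 8 mm) (z of slug_center in the frame of gutter above 0.035 m).
It fails at once if the slug leaves the gutter (z of slug_center in the frame of gutter below 0.012 m or y of slug_center in the frame of gutter above 0.02 m or y of slug_center in the frame of gutter below -0.02 m or x of slug_center in the frame of gutter below -0.214 m).
It fails at once if a bystander is moved more than 15 mm (distance of any of cutter, nut, blank, tnut, stub, pin from where it was at the start of the episode above 0.015 m).
It also fails if it takes over 48 s, if anything falls off the work surface, if the arm or the gripper's body presses on something with over 40 N, if the wrist force passes 120 N, or if a joint passes its speed limit or range.

## Working session

There is one attempt and no reset: what is moved stays moved. The work goes in short steps, Python scripts to look and compute and a tool call to move; the robot and the scene stay as the last step left them, time stands still between calls to the robot, and variables do not carry over. Pictures are saved under pics/ and viewed, at most 10 in all, crops included, and the job is handed in when it is done.

Besides the shell and the picture viewer there is one more tool, called as name(argument=value, ...), one argument or row to a line, values as JSON. carry_out: Moves the arm, as the interface text tells. Its arguments: {"type":"object","properties":{"commands":{"type":"array","items":{"type":"array","items":{"type":"array","items":{"type":"number"}}}},"jaw":{"type":"number"}},"required":["commands"]}

```bash
mkdir -p pics; cat > h.py <<'E'
import numpy as np, cv2
from bench import arm, vision, hand_in
def cloud(d):
    K,D,R,t=[np.array(d[k],float) for k in("intrinsics","dist","R","t")]
    v,u=np.mgrid[0:480,0:640]
    n=cv2.undistortPoints(np.stack([u,v],-1).reshape(-1,1,2).astype(float),K,D).reshape(480,640,2)
    z=d["z_map"][...,None].astype(float)
    return (np.concatenate([n*z,z],-1)-t)@R
E
python3 - <<'E'
from h import *
for n in("scene","top"):
    d=vision.get_image(n); np.savez(n+"0.npz",**d,P=cloud(d)); cv2.imwrite(f"pics/{n}0.png",d["img"][...,::-1])
    print(n,-np.array(d["R"]).T@d["t"],(d["z_map"]>0).mean())
s=arm.state();print(s)
E
```

```text
scene [0.03978316 0.45532315 0.45417215] 0.9959700520833333
top [ 0.40569453 -0.16359306  1.22737977] 0.9961751302083334
{'t': 0.1, 'joints': array([ 1.11079146,  0.52195728, -0.03629689,  1.59992756,  0.02118347,
        1.02112376, -0.11282323]), 'joint_velocities': array([ 0.00127247, -0.00098998,  0.00114373, -0.00209244, -0.00179769,
       -0.00108232, -0.00031143]), 'tau': array([ 6.91500813e-03, -9.28476620e+01,  1.98583290e+00, -3.70521891e+01,
        1.83310074e-02,  5.48965894e-03,  2.16068793e-04]), 'position': array([ 0.23735534, -0.5778712 ,  0.24779023]), 'ee_rot': array([-4.97593683e-04,  9.81073194e-01,  1.93636574e-01, -1.35792505e-04]), 'wrist_force': array([ 0.12422077,  0.0597452 , -0.95157594]), 'wrist_torque': array([-0.00394745, -0.02232504, -0.00136139]), 'grip_force': 0.0, 'finger_gap': 0.08526850679273575}
```

View pics/top0.png

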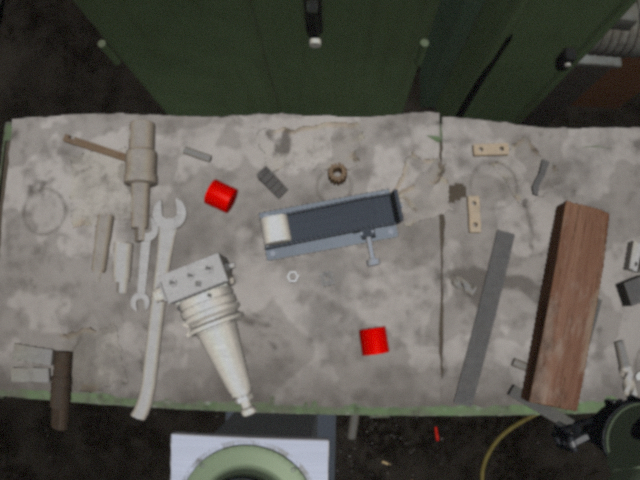

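View pics/scene0.png

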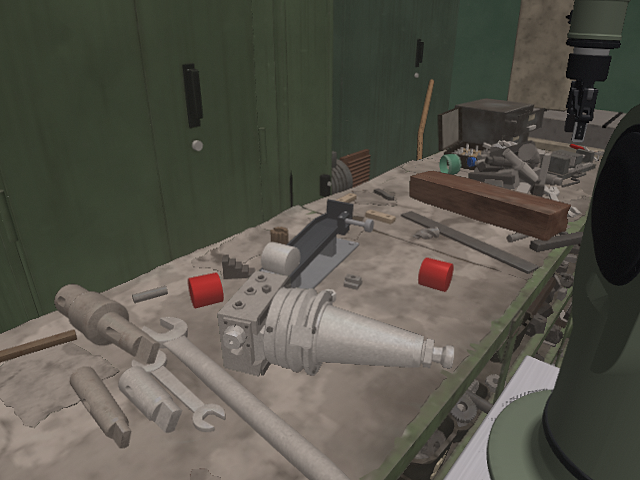

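The top view shows the gutter from (262,230) to the stop at (400,205). The pale slug is at (276,228), the bolt knob at (373,262) and the housing at (366,236). The nut is at (292,277), the T-nut at (328,281), the cutter at (337,173) and the blank at (272,181).

Candidates for the slug are the plain cylinder in the gutter (276,228) and the red look-alikes at (221,195) and (374,341). I choose the one in the gutter. Next I measure and take a close crop.

```bash
python3 - <<'E'
from h import *
d=np.load("top0.npz");P=d["P"]
im=d["img"][140:300,230:430,::-1]; cv2.imwrite("pics/crop.png",cv2.resize(im,(800,640))[:600])
for n,(u,v) in dict(slug=(276,228),red1=(221,195),red2=(374,341),floorlow=(300,222),floorhi=(370,210),knob=(373,262),hous=(366,236),stop=(398,206),nut=(292,277),tnut=(328,281),cut=(337,166),blank=(272,181),bench=(330,310)).items(): print(n,P[v,u].round(4))
# floor plane fit
m=np.zeros((480,640),np.uint8); cv2.fillPoly(m,[np.array([(297,216),(355,206),(357,219),(299,231)])],1)
q=P[m>0]; c=q.mean(0); n=np.linalg.svd(q-c)[2][2]; n*=np.sign(n[2]); print("ramp n",n.round(4),"slope",np.arccos(n[2]), "c",c.round(4))
print("uphill az from normal",np.arctan2(-n[1],-n[0]))
# height map of gutter outline
g=(P[...,2]>0.02)&(P[...,0]>.4)&(P[...,0]<.75)
for u in (290,310,330,350,370,385): print(u,[(v,*(P[v,u]*1000).round().astype(int)) for v in range(195,262,3)][::1])
E
```

```text
slug [ 0.5573 -0.0526  0.0958]
red1 [0.6259 0.0616 0.0571]
red2 [ 0.3495 -0.2411  0.0544]
floorlow [ 0.5771 -0.0942  0.043 ]
floorhi [ 0.6002 -0.2298  0.0619]
knob [ 0.497  -0.2345  0.0955]
hous [ 0.5451 -0.2208  0.0974]
stop [ 0.6035 -0.2806  0.0936]
nut [ 0.4716 -0.0781 -0.0034]
tnut [ 0.4641 -0.1509  0.0161]
cut [ 0.6918 -0.1647  0.038 ]
blank [ 0.6622 -0.0345  0.0242]
bench [ 0.407  -0.1559  0.0026]
ramp n [0.9665 0.2064 0.1525] slope 1.4176497467704463 c [ 0.5839 -0.1455  0.0541]
uphill az from normal -2.9312391475490145
290 [(195, np.int64(639), np.int64(-70), np.int64(-3)), (198, np.int64(633), np.int64(-70), np.int64(-1)), (201, np.int64(627), np.int64(-70), np.int64(-3)), (204, np.int64(620), np.int64(-70), np.int64(-3)), (207, np.int64(613), np.int64(-71), np.int64(5)), (210, np.int64(607), np.int64(-71), np.int64(3)), (213, np.int64(593), np.int64(-75), np.int64(51)), (216, np.int64(589), np.int64(-74), np.int64(41)), (219, np.int64(583), np.int64(-74), np.int64(43)), (222, np.int64(577), np.int64(-74), np.int64(40)), (225, np.int64(571), np.int64(-75), np.int64(43)), (228
[... 5882 characters left out ...]
int64(-259), np.int64(58)), (225, np.int64(571), np.int64(-259), np.int64(67)), (228, np.int64(573), np.int64(-263), np.int64(10)), (231, np.int64(567), np.int64(-263), np.int64(10)), (234, np.int64(561), np.int64(-263), np.int64(10)), (237, np.int64(555), np.int64(-264), np.int64(6)), (240, np.int64(550), np.int64(-265), np.int64(-3)), (243, np.int64(544), np.int64(-265), np.int64(-4)), (246, np.int64(538), np.int64(-264), np.int64(0)), (249, np.int64(532), np.int64(-265), np.int64(-3)), (252, np.int64(525), np.int64(-264), np.int64(2)), (255, np.int64(519), np.int64(-265), np.int64(-1)), (258, np.int64(513), np.int64(-265), np.int64(-3)), (261, np.int64(507), np.int64(-265), np.int64(-3))]
```

View pics/crop.png

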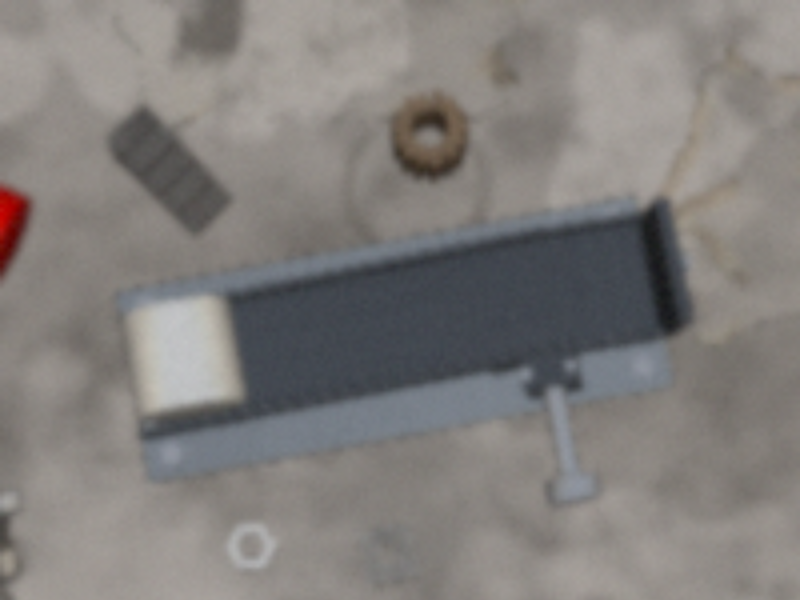

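The crop confirms the plain pale slug in the gutter at crop (187,355); both red ones lie outside the gutter. Next, the gutter frame.

```bash
python3 - <<'E'
from h import *
d=np.load("top0.npz");P=d["P"];img=d["img"].astype(int)
near=[];far=[]
for u in range(296,392,2):
    col=P[185:262,u]; ok=np.where(col[:,2]>.033)[0]
    if len(ok)<3: continue
    far.append(col[ok[0]][:2])
    if u<352: near.append(col[ok[-1]][:2])
far=np.array(far);near=np.array(near)
fl=[cv2.fitLine(a.astype(np.float32),cv2.DIST_HUBER,0,.001,.001).ravel() for a in(far,near)]
for l in fl: print("dir",np.arctan2(l[1],l[0]),np.arctan2(-l[1],-l[0]),l[2:])
ds=[l[:2]*-np.sign(l[1]) for l in fl]; e=sum(ds);e/=np.linalg.norm(e); n=np.array([-e[1],e[0]])
print("e",e,"y",n,"offsets",[n@l[2:] for l in fl])
mid=np.mean([n@l[2:] for l in fl])
# slug
s=(img.min(-1)>170)&(P[...,2]>.06); s[:,:258]=0;s[:,300:]=0;s[:200]=0;s[250:]=0
q=P[s]; top=q[q[:,2]>.085]; print("slug n",s.sum(),"top",top.mean(0),"along ext",np.percentile(q[:,:2]@e,[1,99]),np.percentile(q[:,:2]@n,[1,99])-mid,"mean top z max",np.percentile(q[:,2],98))
# housing, knob, stop
def reg(u0,u1,v0,v1,z0,z1):
    p=P[v0:v1,u0:u1].reshape(-1,3);p=p[(p[:,2]>z0)&(p[:,2]<z1)];return p
for nm,a in dict(hous=(358,378,226,241,.09,.105),knob=(364,384,258,268,.07,.11),shaft=(364,380,243,256,.07,.11),stop=(390,408,188,226,.085,.12)).items():
    p=reg(*a);x=p[:,:2]@e;y=p[:,:2]@n-mid
    print(nm,len(p),"x",np.percentile(x,[3,50,97]).round(4),"y",np.percentile(y,[3,50,97]).round(4),"z",np.median(p[:,2]).round(4))
E
```

```text
dir -1.3660618 1.7755309 [ 0.61733854 -0.18231988]
dir -1.363002 1.7785908 [ 0.54820365 -0.15045227]
e [ 0.20480497 -0.97880286] y [0.97880286 0.20480497] offsets [np.float32(0.5669127), np.float32(0.5057699)]
slug n 437 top [ 0.55751255 -0.05017014  0.09601709] along ext [0.1465775  0.17987386] [-0.02304594  0.02348317] mean top z max 0.09547172775646323
hous 127 x [0.3188 0.3309 0.3433] y [-0.0516 -0.0414 -0.0333] z 0.0958
knob 96 x [0.3201 0.3313 0.3432] y [-0.1026 -0.0966 -0.0906] z 0.0944
shaft 70 x [0.3272 0.3313 0.3365] y [-0.0842 -0.0726 -0.0613] z 0.0879
stop 167 x [0.3949 0.3987 0.4034] y [-0.0284 -0.0001  0.0279] z 0.0936
```

```bash
cat >> h.py <<'E'
e=np.array([.2048,-.9788]);n=np.array([.9788,.2048]);O=np.array([.5943,-.2220])
from scipy.spatial.transform import Rotation as Ro
def to(s,y,tipz):
    st=arm.state();w,*v=st["ee_rot"];R=Ro.from_quat([*v,w]).as_matrix()
    T=np.r_[O+e*s+n*y,tipz+.017]
    d=R.T@(T-st["position"])*1000
    a=np.arctan2(R[1,1],R[0,1]);q=st["position"][:2]-O
    print("t",st["t"].__round__(2),"now s,y,tipz",(q@e*1000).round(1),(q@n*1000).round(1),((st["position"][2]-.017)*1000).round(1),"gap",round(st["finger_gap"],4),"F",st["wrist_force"].round(1))
    print("target",T.round(3),"tool shift",d.round(1),"turn",round(a+1.3645,3))
E
python3 - <<'E'
from h import *
to(-.240,0,.16)
P=np.load("top0.npz")["P"]; p=O+e*-.240
r=np.linalg.norm(P[...,:2]-p,axis=-1)
for a,b in((0,.02),(.02,.04),(.04,.06),(.06,.09)):
    m=(r>=a)&(r<b);i=np.argmax(np.where(m,P[...,2],-1));print(a,b,P.reshape(-1,3)[i].round(3))
E
```

```text
t 0.1 now s,y,tipz 275.2 -422.3 230.8 gap 0.0853 F [ 0.1  0.1 -1. ]
target [0.545 0.013 0.177] tool shift [ 509.2 -429.5   71.2] turn 0.183
0 0.02 [0.545 0.032 0.008]
0.02 0.04 [ 0.559 -0.024  0.08 ]
0.04 0.06 [0.498 0.049 0.108]
0.06 0.09 [0.478 0.072 0.119]
```

carry_out(
  commands=[
    [[47,-39,0,0.04],[94,-78,0,0.08],[141,-117,0,0.12],[188,-156,0,0.16],[235,-195,0,0.183]],
  ],
  jaw=1,
)

```text
t: 0.72
position: [0.3813, -0.3066, 0.2483]
ee_rot: [0.0, 0.995, 0.103, 0.0]
wrist_force: [1.5, -0.9, 0.2]
finger_gap: -0.0001
grip_force: 0.0
```

```bash
python3 -c "
from h import *
to(-.240,0,.16)"
```

```text
t 0.72 now s,y,tipz 39.2 -225.8 231.3 gap -0.0001 F [ 1.5 -0.9  0.2]
target [0.545 0.013 0.177] tool shift [ 225.6 -279.3   71.3] turn -0.001
```

carry_out(
  commands=[
    [[36,-45,6,0],[72,-90,12,0],[108,-135,18,0],[144,-180,24,0],[180,-225,40,0]],
  ],
)

```text
t: 1.35
position: [0.5116, -0.0496, 0.2084]
ee_rot: [0.0, 0.995, 0.103, 0.001]
wrist_force: [0.5, -0.9, 0.9]
finger_gap: -0.0002
grip_force: 0.0
```

carry_out(
  commands=[
    [[22,-27,15,0],[43,-53,30,0],[43,-53,30,0]],
  ],
)

```text
t: 1.72
position: [0.5419, 0.0119, 0.177]
ee_rot: [-0.001, 0.994, 0.105, -0.001]
wrist_force: [0.3, -0.3, 0.4]
finger_gap: -0.0003
grip_force: 0.0
```

```bash
python3 -c "
from h import *
d=vision.get_image('top'); cv2.imwrite('pics/t1.png',cv2.resize(d['img'][140:300,200:400,::-1],(750,600)))
to(-.240,0,.058)"
```

```text
t 1.77 now s,y,tipz -238.1 -4.0 160.6 gap 0.0004 F [-0.7 -1.3  0.2]
target [0.545 0.013 0.075] tool shift [  4.1  -1.9 102.6] turn 0.002
```

View pics/t1.png

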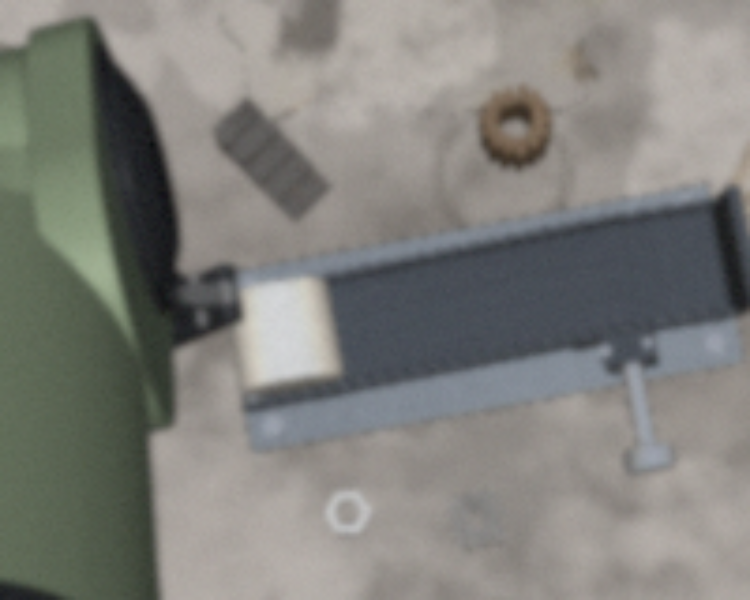

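The gripper is just left of the slug, with the finger linkage at about (210,300) in the crop, and the slug is untouched at (290,335). I descend behind it.

carry_out(
  commands=[
    [[2,-2,25,0],[4,-3,50,0],[4,-3,75,0],[4,-3,101,0],[4,-3,101,0]],
  ],
)

```text
t: 2.4
position: [0.5442, 0.0121, 0.0764]
ee_rot: [0.0, 0.995, 0.103, -0.001]
wrist_force: [0.6, -0.3, 0.8]
finger_gap: 0.0002
grip_force: 0.0
```

```bash
python3 -c "
from h import *
to(-.215,0,.060);to(-.040,0,.079)"
```

```text
t 2.4 now s,y,tipz -239.4 -1.1 59.4 gap 0.0002 F [ 0.6 -0.3  0.8]
target [ 0.55  -0.012  0.077] tool shift [ 1.1 24.4 -0.6] turn -0.001
t 2.4 now s,y,tipz -239.4 -1.1 59.4 gap 0.0002 F [ 0.6 -0.3  0.8]
target [ 0.586 -0.183  0.096] tool shift [  1.2 199.4 -19.6] turn -0.001
```

carry_out(
  commands=[
    [[1,8,0,0],[1,16,-1,0],[1,24,-2,0],[1,32,-3,0],[1,40,-4,0]],
  ],
)

```text
t: 3.02
position: [0.5546, -0.0261, 0.0816]
ee_rot: [-0.0, 0.995, 0.103, 0.0]
wrist_force: [-0.7, 1.5, 1.8]
finger_gap: -0.0002
grip_force: 1.5
```

```bash
python3 -c "
from h import *
d=vision.get_image('top'); cv2.imwrite('pics/t2.png',cv2.resize(d['img'][140:300,200:400,::-1],(750,600)))
to(-.040,0,.079)"
```

```text
t 3.08 now s,y,tipz -198.5 1.1 64.6 gap -0.0001 F [-0.4 -2.2  0.7]
target [ 0.586 -0.183  0.096] tool shift [ -1.  158.5 -14.3] turn -0.001
```

View pics/t2.png

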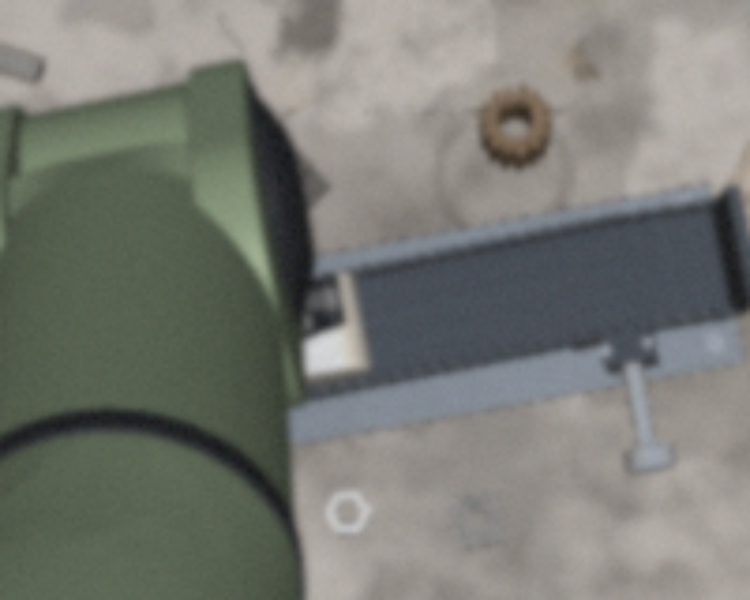

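The slug has moved up about 16 mm; its front edge is now at (370,330), with the linkage seen over it and nothing else touched. I continue.

carry_out(
  commands=[
    [[-1,9,1,0],[-1,18,1,0],[-1,27,0,0],[-1,36,-1,0],[-1,45,-2,0]],
  ],
)

```text
t: 3.7
position: [0.5628, -0.0707, 0.0834]
ee_rot: [0.0, 0.995, 0.103, -0.0]
wrist_force: [0.0, 2.0, 1.7]
finger_gap: 0.0001
grip_force: 1.2
```

carry_out(
  commands=[
    [[0,9,-1,0],[0,18,-2,0],[0,27,-3,0],[0,36,-4,0],[0,45,-5,0]],
  ],
)

```text
t: 4.32
position: [0.572, -0.1147, 0.0884]
ee_rot: [0.0, 0.995, 0.103, -0.0]
wrist_force: [-1.2, 2.5, 2.2]
finger_gap: 0.0
grip_force: 1.1
```

```bash
python3 -c "
from h import *
to(-.030,0,.078)"
```

```text
t 4.33 now s,y,tipz -109.6 0.2 71.4 gap 0.0 F [-1.2  2.5  2.2]
target [ 0.588 -0.193  0.095] tool shift [-0.2 79.6 -6.6] turn 0.0
```

carry_out(
  commands=[
    [[0,9,-1,0],[0,18,-2,0],[0,27,-3,0],[0,36,-4,0],[0,45,-5,0]],
  ],
)

```text
t: 4.95
position: [0.5812, -0.1587, 0.0933]
ee_rot: [-0.0, 0.995, 0.103, -0.0]
wrist_force: [-0.9, 2.1, 1.2]
finger_gap: -0.0001
grip_force: 1.1
```

carry_out(
  commands=[
    [[0,8,0,0],[0,16,-1,0],[0,24,-1,0],[0,32,-2,0],[0,38,-2,0]],
  ],
)

```text
t: 5.58
position: [0.5891, -0.1961, 0.0954]
ee_rot: [0.0, 0.995, 0.103, 0.0]
wrist_force: [0.5, 0.7, 1.0]
finger_gap: 0.0002
grip_force: 0.0
```

carry_out(
  commands=[
    [[0,0,0,0],[0,0,0,0],[0,-20,0,0],[0,-40,-20,0],[0,-60,-60,0]],
  ],
)

```text
t: 6.2
position: [0.5755, -0.1343, 0.1548]
ee_rot: [-0.001, 0.995, 0.104, -0.001]
wrist_force: [0.3, 0.6, 0.6]
finger_gap: -0.0002
grip_force: 0.0
```

```bash
python3 -c "
from h import *
for k in('top','scene'):
  d=vision.get_image(k); cv2.imwrite('pics/'+k+'3.png',d['img'][...,::-1])
im=[cv2.imread('pics/top3.png')[150:290,290:430],cv2.imread('pics/scene3.png')[170:310,230:400]]
cv2.imwrite('pics/c3.png',np.hstack([cv2.resize(i,(400,400)) for i in im]))
to(-.007,-.155,.12)"
```

```text
t 6.3 now s,y,tipz -90.4 2.3 142.0 gap -0.0002 F [0.3 0.  0.9]
target [ 0.441 -0.247  0.137] tool shift [-157.7   82.7   21.2] turn 0.004
```

View pics/c3.png

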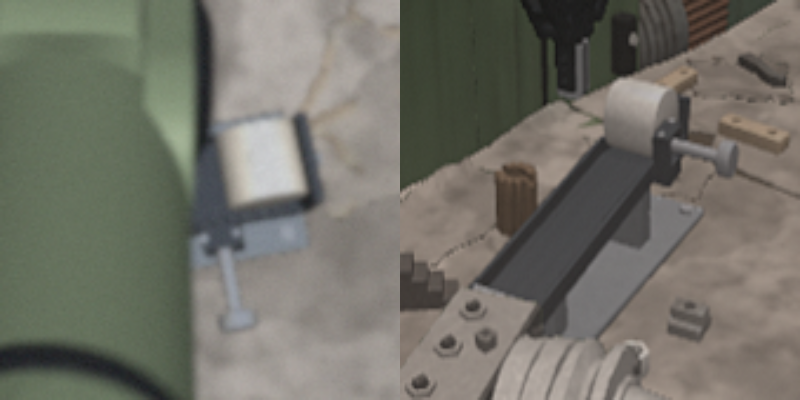

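The slug lies against the stop: in the left half it is at (265,160) beside the stop plate at (310,160). The bolt is still out, with the knob at (240,320). Now I move round to the knob.

carry_out(
  commands=[
    [[-40,0,0,0],[-80,15,0,0],[-115,40,0,0],[-140,65,0,0],[-150,83,5,0]],
  ],
)

```text
t: 6.92
position: [0.4457, -0.2492, 0.1504]
ee_rot: [0.0, 0.995, 0.103, -0.0]
wrist_force: [1.1, -1.0, -0.9]
finger_gap: 0.0002
grip_force: 0.0
```

carry_out(
  commands=[
    [[0,0,20,0],[0,0,40,0],[0,0,60,0],[0,0,60,0]],
  ],
)

```text
t: 7.42
position: [0.4462, -0.2474, 0.0892]
ee_rot: [-0.001, 0.995, 0.104, -0.001]
wrist_force: [0.3, 0.1, 0.1]
finger_gap: 0.0002
grip_force: 0.0
```

```bash
python3 -c "
from h import *
to(-.007,-.075,.076)"
```

```text
t 7.42 now s,y,tipz -5.4 -150.1 72.2 gap 0.0002 F [0.3 0.1 0.1]
target [ 0.519 -0.231  0.093] tool shift [75.1 -1.5 -3.9] turn 0.001
```

carry_out(
  commands=[
    [[12,-1,-4,0],[24,-1,-4,0],[34,-1,-4,0],[42,-1,-4,0],[50,-1,-4,0]],
  ],
)

```text
t: 8.05
position: [0.4958, -0.2373, 0.0943]
ee_rot: [-0.0, 0.995, 0.103, -0.0]
wrist_force: [-2.7, -0.4, 2.2]
finger_gap: -0.0006
grip_force: 1.1
```

carry_out(
  commands=[
    [[7,0,0,0],[14,0,0,0],[20,0,0,0],[24,0,0,0],[24,0,0,0]],
  ],
)

```text
t: 8.68
position: [0.5195, -0.2322, 0.0943]
ee_rot: [-0.0, 0.995, 0.103, 0.0]
wrist_force: [0.1, -0.0, 0.2]
finger_gap: 0.0002
grip_force: 0.0
```

```bash
python3 -c "
from h import *
to(-.007,-.072,.076)"
```

```text
t 8.68 now s,y,tipz -5.3 -75.3 77.3 gap 0.0002 F [ 0.1 -0.   0.2]
target [ 0.522 -0.23   0.093] tool shift [ 3.3 -1.7  1.3] turn 0.001
```

carry_out(
  commands=[
    [[1,0,0,0],[2,0,0,0],[3,0,0,0],[3,0,0,0]],
  ],
)

```text
t: 9.18
position: [0.5208, -0.2321, 0.0942]
ee_rot: [-0.0, 0.995, 0.103, -0.001]
wrist_force: [-8.6, 0.1, 4.7]
finger_gap: 0.0002
grip_force: 4.3
```

carry_out(
  commands=[
    [[1,0,0,0],[2,0,0,0],[2,0,0,0]],
  ],
)

```text
t: 9.55
position: [0.5209, -0.2321, 0.094]
ee_rot: [-0.0, 0.995, 0.103, -0.003]
wrist_force: [-20.8, -1.1, 13.0]
finger_gap: -0.0003
grip_force: 9.8
```

The force is rising with no further travel, so the bolt is at its end stop. I back off and check.

carry_out(
  commands=[
    [[-20,0,0,0],[-50,0,0,0],[-90,0,-10,0],[-120,0,-50,0],[-120,0,-90,0]],
  ],
)

```text
t: 10.18
position: [0.4045, -0.2566, 0.1853]
ee_rot: [-0.0, 0.995, 0.102, -0.001]
wrist_force: [0.6, 0.3, 0.4]
finger_gap: -0.0002
grip_force: 0.0
```

```bash
python3 -c "
from h import *
for k in('top','scene'):
  d=vision.get_image(k); cv2.imwrite('pics/'+k+'4.png',d['img'][...,::-1])
im=[cv2.imread('pics/top4.png')[150:290,290:430],cv2.imread('pics/scene4.png')[170:310,230:400]]
cv2.imwrite('pics/c4.png',np.hstack([cv2.resize(i,(400,400)) for i in im]))
to(-.007,-.155,.12)"
```

```text
t 10.28 now s,y,tipz -3.8 -189.7 171.0 gap 0.0001 F [-0.7 -0.4 -0.3]
target [ 0.441 -0.247  0.137] tool shift [34.5 -3.4 51.1] turn -0.001
```

View pics/c4.png

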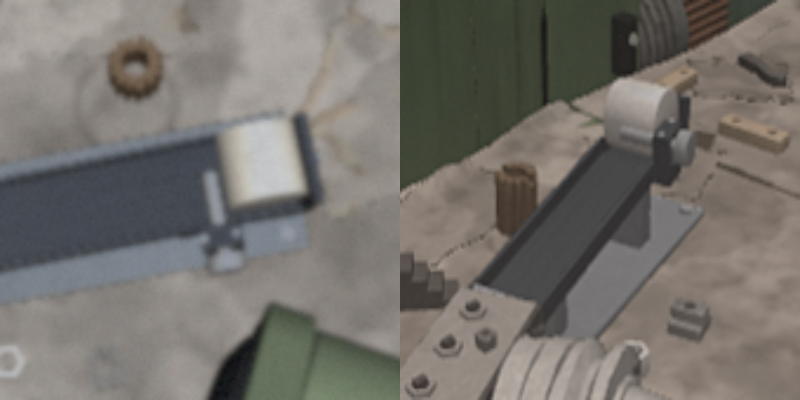

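The bolt is in across the gutter behind the slug, seen at (212,195) with the knob close to the housing at (225,258). The slug is seated at (265,160), and the cutter, nut and T-nut look unmoved.

```bash
python3 -c "
from bench import hand_in
print(hand_in())"
```

```text
the job is handed in; nothing more can be done
None
```

The slug rests against the end stop with the bolt pushed fully in behind it, the arm is clear, and the job was handed in at about 10 s of the 48 s allowed; `hand_in` returned no verdict.

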